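Load the toroid winder with the core that matches the job's sample

TASK

Load the toroid winder for the job whose finished sample lies on the job board: take the bare green core of that sample's size from the blue core tray, lay it flat on the sloping winder table against the two fixed rollers (set it down by hand, do not drop it), then swing the pressure roller in until it rests gently on the core. Ferrite chips easily, so do not press hard; leave the other cores in the tray and do not disturb the samples, the cutters or the wire spool.

Things in the scene. Friction and masses are not known exactly. Their poses are not given: they have to be found in the camera images.
- core_32: Bare toroid core, a flat dark green ferrite ring, outer diameter 32 mm, bore 18 mm, 15 mm high, about 40 g. Origin: centre of the ring, at mid height; z along its axis. Lies flat in the core tray, not nested with its neighbours.
- core_40: Bare toroid core, a flat dark green ferrite ring, outer diameter 40 mm, bore 24 mm, 15 mm high, about 58 g. Origin: centre of the ring, at mid height; z along its axis. Lies flat in the core tray, not nested with its neighbours.
- core_48: Bare toroid core, a flat dark green ferrite ring, outer diameter 48 mm, bore 28 mm, 15 mm high, about 86 g. Origin: centre of the ring, at mid height; z along its axis. Lies flat in the core tray, not nested with its neighbours.
- core_56: Bare toroid core, a flat dark green ferrite ring, outer diameter 56 mm, bore 32 mm, 15 mm high, about 119 g. Origin: centre of the ring, at mid height; z along its axis. Lies flat in the core tray, not nested with its neighbours.
- sample_40: Finished sample choke: a 40 mm green ring core as above, carrying two copper windings that stand 1.5 mm proud of it (the bare green shows in the two gaps between them), lying flat. Origin: centre of the underside; z up. Lies either on the job board or on the black sample mat, not to be touched.
- sample_48: Finished sample choke: a 48 mm green ring core as above, carrying two copper windings that stand 1.5 mm proud of it (the bare green shows in the two gaps between them), lying flat. Origin: centre of the underside; z up. Lies either on the job board or on the black sample mat, not to be touched.
- sample_56: Finished sample choke: a 56 mm green ring core as above, carrying two copper windings that stand 1.5 mm proud of it (the bare green shows in the two gaps between them), lying flat. Origin: centre of the underside; z up. Lies either on the job board or on the black sample mat, not to be touched.
- job_board: Job board: brown clipboard with a white sheet, 150 x 160 x 3 mm (x, y, z), fixed, beyond the core tray. Origin: centre of the underside. Exactly one sample lies near its middle, up to 25 mm off; the other two lie on the black rubber mat to its left (+y), over 120 mm away.
- core_tray: Blue shallow tray, 150 x 310 x 35 mm outside (x, y, z), walls and floor 4 mm, fixed. Origin: centre of the underside. The four bare cores lie in one row along its y axis, centres 68 mm apart, each within 10 mm of its x = 0 line, in any order; grasp across the tray's x direction, there is no room for fingers between neighbours.
- winder: Toroid winding machine, fixed: grey bed 340 x 200 mm with the sloping aluminium winder table at its front and a blue gearbox housing (top at 160 mm) behind it. Origin: on the bench under the midpoint between the two fixed rollers; its front faces its -x, roughly to the robot's left (+y), towards the core tray.
- winder_table: Sloping aluminium table, 172 x 190 mm, tilted 35 degrees, facing the winder front. Origin: on its face midway between the fixed rollers, 65 mm above the bench; x uphill (face from -39 to +133 mm), y level, to the left, z out of the face. A seated core's centre is at y = 0, z = 7.5 and x = 23.1 (40 mm core), 27.7 (48) or 32.1 mm (56). A core let go short of the rollers may not slide down.
- roller_left (a point): Left fixed roller (orange, diameter 14 mm, standing 19 mm out of the winder table): point on its axis 7.5 mm above the face, at x = 0, y = +14 mm of the winder table.
- roller_right (a point): Right fixed roller, the same at x = 0, y = -14 mm of the winder table.
- press_arm (a joint): Swing arm of the pressure roller. Pivot: the table's z axis at x = 62, y = 80 mm of the winder table, 80 mm from the roller axis. At 0 rad it points along the table's -y; growing values swing it uphill, off the core (-0.35 to 0.95; starts 0.45 to 0.85). Stiff pivot (2 N at the handle), stays where left. On a seated core: about -0.15 (40 mm), -0.04 (48), 0.06 (56). Bar 21-29 mm above the face.
- press_roller (a point): Pressure roller on the arm's end (orange, diameter 14 mm, 2 to 20 mm above the face): point on its axis 7.5 mm above the table face.
- press_handle (a point): Black round grip post on the arm above the pressure roller, on the same axis, diameter 12 mm, from 29 to 61 mm above the table face, parallel to the table's z: this point is on its axis, 45 mm above the face.
- cutters: Side cutters with red handles, 160 mm long, lying right of the robot; bystander.
- wire_spool: White spool of copper wire, diameter 80, height 65 mm, standing left of the core tray; bystander.
Mind the look-alikes: they are no part of the job. Leave any purple look-alike of the core_40 alone.

How it is judged:
By the outcome, as a careful person would: the job done as asked, in the order asked, and still so for the second after the job is handed in, with the robot touching nothing.
It also fails if it takes over 51 s, if anything falls off the work surface, if the arm or the gripper's body presses on something with over 40 N, if the wrist force passes 120 N, or if a joint passes its speed limit or range.

ROBOT

A 6-joint arm with a two-finger parallel gripper is mounted at the origin on the work surface. World frame = base frame: x ahead of the robot, y to its left, z up, the work surface at z = 0. Lengths are in m, angles in rad, forces in N, time in s.
With the tool pointing down it reaches from about 0.3 to 0.875 m from the base axis. Payload 6.4 kg.
Tool frame: the origin (TCP) lies where the fingers leave the gripper's body, on its centre line; the fingertips stand nose_length ahead of it and the grasp point (between the pads) lies 45 mm ahead of it (nose_length is the distance from the TCP to the fingertips, in m); z points along the fingers, y is the line along which they close (so a half turn about z gives the same grasp; the last joint's range is limited). The gripper opens to 88 mm and grips with 3 to 60 N. Pads are 18 mm wide; open, the fingers measure 123 mm over their backs; the gripper's body (75 mm by 187 mm) begins 45 mm behind the grasp point.
Start: joints at [0.977, 0.181, 1.607, -0, 1.354, -0.206], TCP at [0.217, 0.532, 0.303] pointing down, gripper open.
Joint ranges: [-2.99, 2.99], [-0.89, 2.07], [0.3, 2.58], [-1.14, 4.28], [0, 2.63], [-3.12, 3.12]. Speed limits (rad/s): [2.57, 2.57, 3.01, 3.14, 3.14, 3.14].

INTERFACE

Orientations are given as [roll, pitch, yaw] about the fixed x, y, z axes, in that order (R = Rz(yaw) Ry(pitch) Rx(roll)).
In Python, from plant import state, capture, finish_job, nose_length gives the robot as it stands.
- The arm moves only by the tool move_arm, never from a script. Its argument "motion" is a list of rows, each a list of 6 numbers: the shift along the tool's x, y, z normalised to -1 to 1, where 1 is 5 cm, then the turn, a rotation vector about the tool's x, y, z normalised to -1 to 1, where 1 is 5 degrees. A call has 1 to 10 rows; each row shifts and turns the commanded pose from where the row before left it, along the tool's axes as they then stand; what a row does not reach is not made up. A row lasts 1/10 s, in which the tool goes at most 50 mm and 8.59 degrees, less where a joint would pass 70% of its speed; a pose out of reach is approached as far as the arm can. A call with a number of a shift or a turn outside -1 to 1 is refused whole. A call with a gripper value outside its range is refused whole. "jaw" is the finger opening in mm, from 0 to 88.1, set as the call begins (left out, the last holds). The fingers move at their own pace and stop on an object; the grip force is fixed at half the most. Time passes only in rows, so rows that do not move let the fingers close. It gives the time, the measured TCP pose, the force, the opening and the grip force at its end, in the units of the state.
- state(): the state, without advancing time (a new reading comes with each control period).
- capture(name): name is "scene" or "top" or "wrist"; returns a dict with "image" (384x512x3 uint8, red, green, blue), "depth" (384x512 float32, m along the optical axis (not along the pixel's ray), 0 where there is no reading), "vertical_fov" (degrees; the focal length in pixels is half the picture's height over the tangent of half this angle, whatever the lens; pixels are square), "cx", "cy" (the principal point, pixels), "eye" and "rotation" of the camera in the world; the wrist camera has in their place "hand_eye" (4x4, takes a point from camera to tool coordinates, whose origin is the TCP and whose axes are the flange's). Camera axes: x right, y up, looking along -z (the intrinsics and any distortion apply to the point x, -y, -z); pixel columns grow to the right and rows downward; lengths in m; the calibration is good to about 2 mm. A picture is of the moment at which its call begins: read the wrist's pose just before it.
- finish_job(): hands the job in; it is judged then, once.
The state is a dict: "clock": time; "joint_positions": joint angles; "joint_vel": joint speeds; "effort": joint torques, N m; "tool_pos": TCP position; "tcp_rot": TCP orientation; "wrist_force": force on the tool from outside, world axes, zero at the start; "torque": the same for the moment, N m; "opening": finger opening in m; "grasp_force": force on a finger pad.
Only numpy, scipy, OpenCV 4.12 (cv2) and the standard library are available. Lean on these libraries where they do the work, as an engineer would, in place of code of your own. Each camera call takes 0.05 s, during which the arm holds its last target. There are 200 camera calls.

## Working session

There is one attempt and no reset: what is moved stays moved. The work goes in short steps, Python scripts to look and compute and a tool call to move; the robot and the scene stay as the last step left them, time stands still between calls to the robot, and variables do not carry over. Pictures are saved under pics/ and viewed, at most 10 in all, crops included, and the job is handed in when it is done.

Besides the shell and the picture viewer there is one more tool, called after ">>>" as name(argument=value, ...) on one line, values as JSON. move_arm: Moves the arm, as the interface text tells. Its arguments: {"type":"object","properties":{"motion":{"type":"array"},"jaw":{"type":"number"}},"required":["motion"]}

```bash
ls; mkdir -p pics; python3 - <<'E'
from plant import state,capture,nose_length
import cv2,numpy as np,pickle
print(nose_length if not callable(nose_length) else nose_length()); print(state())
for n in("scene","top"):
    c=capture(n); pickle.dump(c,open(n+".pkl","wb")); cv2.imwrite(f"pics/{n}0.png",c["image"][:,:,::-1])
    print(n,{k:v for k,v in c.items() if k not in("image","depth")})
E
```

```text
pics
0.064
{'clock': 0.0, 'joint_positions': array([ 9.76712287e-01,  1.81524218e-01,  1.60800374e+00,  1.72776473e-06,
        1.35379010e+00, -2.06339053e-01]), 'joint_vel': array([ 5.88468035e-04, -1.42343454e-03, -3.77535414e-05,  1.51026222e-04,
       -1.43998673e-03,  1.15152279e-03]), 'effort': array([ 5.96606405e-04, -4.33844125e+01, -3.41865706e+01,  7.02071004e-02,
        3.82549851e-02, -1.47104952e-04]), 'tool_pos': array([0.2171695 , 0.53195256, 0.30182156]), 'tcp_rot': array([-3.13990419e+00, -3.55148159e-04,  2.75384699e+00]), 'wrist_force': array([ 0.22635092,  1.29058633, -0.61690593]), 'torque': array([ 0.04909305,  0.01456053, -0.01783492]), 'grasp_force': 0.0, 'opening': 0.08803279250904303}
scene {'vertical_fov': 53.98094169253549, 'cx': 258.69092192558156, 'cy': 184.31649150031174, 'eye': array([1.01550853, 0.7236227 , 0.68024176]), 'rotation': array([0.9670461, 0.0135453, 2.4787352])}
top {'vertical_fov': 44.897635985842335, 'cx': 259.85035438908335, 'cy': 190.75330086369092, 'eye': array([0.37873863, 0.03122766, 1.46520991]), 'rotation': array([ 0.0946399 ,  0.00568962, -1.54744065])}
```

View pics/scene0.png

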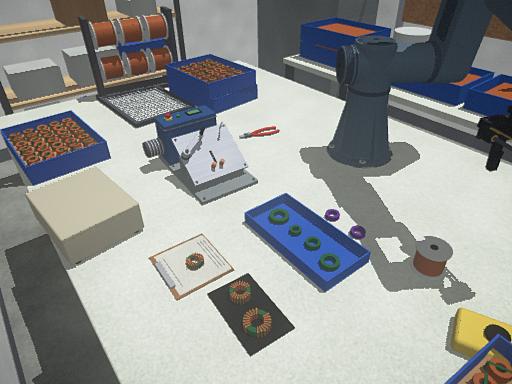

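View pics/top0.png

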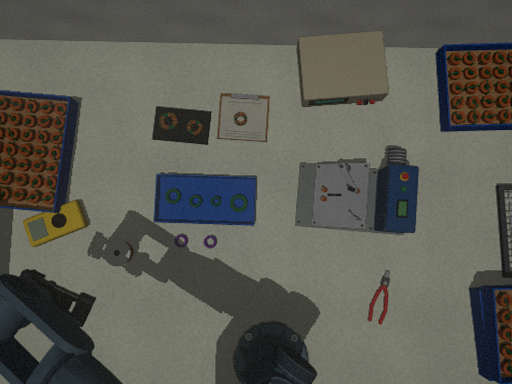

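The scene view shows the tray with four green rings at about (279,216), (295,230), (312,243) and (329,262), and purple look-alikes beside it. In the top view the cores are at (174,196), (196,200), (216,200) and (239,202). The job sample is at (240,119), the mat samples at (168,121) and (194,127), and the winder table at about (340,195).

```bash
cat > h.py <<'E'
import numpy as np,cv2
from scipy.spatial.transform import Rotation as R
def foc(c): return c["image"].shape[0]/2/np.tan(np.radians(c["vertical_fov"])/2)
def pose(c,st=None):
    if "eye" in c: return R.from_euler("xyz",c["rotation"]).as_matrix(),np.array(c["eye"])
    T=np.array(c["hand_eye"]); M=R.from_euler("xyz",st["tcp_rot"]).as_matrix()
    return M@T[:3,:3],M@T[:3,3]+st["tool_pos"]
def rays(c,uv,st=None):
    uv=np.atleast_2d(uv).astype(float);f=foc(c);Rm,e=pose(c,st)
    d=np.c_[(uv[:,0]-c["cx"])/f,-(uv[:,1]-c["cy"])/f,-np.ones(len(uv))]
    return e,d@Rm.T
def onplane(c,uv,z,st=None):
    e,d=rays(c,uv,st); return e+d*((z-e[2])/d[:,2])[:,None]
def bydepth(c,uv,st=None):
    uv=np.atleast_2d(uv).astype(int);e,d=rays(c,uv,st); return e+d*c["depth"][uv[:,1],uv[:,0]][:,None]
def blobs(mask,amin=20):
    n,l,s,ce=cv2.connectedComponentsWithStats(mask.astype(np.uint8));
    return [(ce[i],s[i],l==i) for i in range(1,n) if s[i,4]>=amin]
E
python3 - <<'E'
from h import *;import pickle
for n in("top","scene"):
    c=pickle.load(open(n+".pkl","rb"));hsv=cv2.cvtColor(c["image"],cv2.COLOR_RGB2HSV);H,S,V=[hsv[:,:,i].astype(int) for i in range(3)]
    for nm,m,z in(("green",(H>55)&(H<95)&(S>80),.019),("copper",((H<18)|(H>172))&(S>90)&(V>60),.018),("blue",(H>105)&(H<125)&(S>130),.035),("white sheet",(S<25)&(V>150),.003),("purple",(H>125)&(H<160)&(S>70),.015)):
        for ce,s,l in blobs(m,12 if nm!="white sheet" else 400):
            if n=="top" and not(90<s[1]<270 and 140<s[0]<430): continue
            if n=="scene" and not(130<s[1]<350 and 100<s[0]<400): continue
            ys,xs=np.nonzero(l);p=onplane(c,np.c_[xs,ys],z)
            hull=cv2.convexHull((p[:,:2]*1000).astype(np.float32)); (cc,r)=cv2.minEnclosingCircle(hull);
            rect=cv2.minAreaRect(hull)
            print(n,nm,ce.round(1),s[4],"circ",np.round(cc,1),"D",round(2*r,1),"rect",np.round(rect[0]),np.round(rect[1],1),round(rect[2],1),"medz",np.median(bydepth(c,np.c_[xs,ys])[:,2]).round(4))
E
```

```text
top green [329.  100.7] 60 circ [ 809.2 -170.6] D 89.7 rect [ 808. -171.] [ 8.  89.6] 5.7 medz 0.0685
top green [165.2 114.2] 14 circ [753.9 349.8] D 14.2 rect [752. 350.] [ 9.7 12.7] 1.3 medz 0.0174
top green [170.5 126.5] 15 circ [711.8 329.8] D 16.0 rect [714. 331.] [ 9.  15.8] 35.7 medz 0.0194
top green [403.1 188.5] 24 circ [ 533.1 -404.4] D 16.6 rect [ 533. -404.] [12.5 15.8] 89.7 medz 0.1644
top green [172.4 195.7] 110 circ [494.8 315.6] D 47.6 rect [495. 315.] [44.7 43.9] 46.8 medz 0.0194
top green [195.2 200.6] 76 circ [480.2 244.3] D 38.6 rect [481. 244.] [34.4 37.5] 1.3 medz 0.0181
top green [238.2 202.7] 157 circ [477.  108.8] D 54.8 rect [478. 108.] [53.1 52.9] 46.5 medz 0.0186
top green [215.4 200.6] 49 circ [481.5 180.7] D 30.9 rect [482. 180.] [28.2 28.1] 1.8 medz 0.0181
top green [402.  207.6] 94 circ [ 472.5 -399.8] D 45.5 rect [ 474. -401.] [24.8 41. ] 89.6 medz 0.1637
top copper [221.1 110.2] 73 circ [753.2 166.2] D 147.6 rect [755. 174.] [ 29.5 147.3] 78.0 medz 0.0033
top copper [265.9 112.3] 80 circ [747.4  36.6] D 147.5 rect [748.  27.] [147.3  31.3] 7.7 medz 0
[... 3962 characters left out ...]
9 241.7] 3478 circ [494.5 225. ] D 359.2 rect [493. 225.] [325.2 161.9] 89.1 medz 0.004
scene blue [278.5 216.1] 22 circ [498.9 134. ] D 19.3 rect [498. 132.] [ 8.4 18.9] 51.1 medz 0.0032
scene blue [312. 243.] 13 circ [501.1 263.1] D 14.7 rect [501. 263.] [ 6.6 13.1] 24.5 medz 0.0042
scene blue [328.9 261.8] 33 circ [514.  331.7] D 19.6 rect [515. 333.] [12.5 18.4] 51.3 medz 0.0031
scene white sheet [391.8 248.9] 519 circ [333.5 380.8] D 99.4 rect [332. 382.] [87.1 60.6] 59.9 medz -0.0006
scene purple [332.1 214.6] 126 circ [362.6 201.1] D 50.5 rect [361. 203.] [49.7 35.8] 43.7 medz 0.0125
scene purple [357.5 231.9] 148 circ [362.9 292.8] D 50.8 rect [364. 293.] [46.7 39.7] 51.1 medz 0.0123
```

```bash
cat >> h.py <<'E'
def plan(st,p,Rt,n,rnd=2):
    R0=R.from_euler("xyz",st["tcp_rot"]);w=(R0.inv()*Rt).as_rotvec()/n;d=(np.array(p)-st["tool_pos"])/n
    tab=[]
    for i in range(n):
        Ri=R0*R.from_rotvec(w*i)
        tab.append(np.r_[Ri.inv().apply(d)/.05,np.degrees(w)/5].round(rnd).tolist())
    print("max",np.abs(tab).max());
    for i in range(0,n,10): print(tab[i:i+10])
E
python3 - <<'E'
from h import *;from plant import *;import pickle
st=state();c=capture("wrist");print({k:v for k,v in c.items() if k not in("image","depth")})
plan(st,[.56,.20,.36],R.from_euler("xyz",[np.pi,0,np.pi/2]),14)
c=pickle.load(open("top.pkl","rb"))
# table plane from top depth
uv=np.stack(np.meshgrid(np.arange(316,368),np.arange(164,228)),-1).reshape(-1,2);P=bydepth(c,uv);P=P[np.isfinite(P).all(1)]
rng=np.random.default_rng(0);best=None
for _ in range(300):
    a=P[rng.choice(len(P),3,False)];n=np.cross(a[1]-a[0],a[2]-a[0])
    if np.linalg.norm(n)<1e-9: continue
    n/=np.linalg.norm(n);k=abs((P-a[0])@n)<.003
    if best is None or k.sum()>best.sum():best=k
Q=P[best];m=Q.mean(0);n=np.linalg.svd(Q-m)[2][2];n*=np.sign(n[2]);print(best.mean(),m,n,"tilt",np.degrees(np.arccos(n[2])),"yaw of uphill",np.degrees(np.arctan2(-n[1],-n[0])))
E
```

```text
{'vertical_fov': 61.953579295696414, 'cx': 258.8905797477469, 'cy': 194.4690678620209, 'hand_eye': array([[-5.95634173e-04,  9.66445866e-01,  2.56869681e-01,
         6.70152392e-02],
       [ 9.99999732e-01,  6.84752346e-04, -2.57492674e-04,
         8.89134184e-04],
       [-4.24744847e-04,  2.56869458e-01, -9.66446016e-01,
        -8.25391828e-02],
       [ 0.00000000e+00,  0.00000000e+00,  0.00000000e+00,
         1.00000000e+00]])}
max 0.97
[[-0.63, -0.25, -0.08, -0.0, 0.0, 0.97], [-0.65, -0.2, -0.08, -0.0, 0.0, 0.97], [-0.67, -0.14, -0.08, -0.0, 0.0, 0.97], [-0.68, -0.09, -0.08, -0.0, 0.0, 0.97], [-0.68, -0.03, -0.08, -0.0, 0.0, 0.97], [-0.68, 0.03, -0.08, -0.0, 0.0, 0.97], [-0.68, 0.09, -0.08, -0.0, 0.0, 0.97], [-0.67, 0.14, -0.08, -0.0, 0.0, 0.97], [-0.65, 0.2, -0.08, -0.0, 0.0, 0.97], [-0.63, 0.25, -0.08, -0.0, 0.0, 0.97]]
[[-0.61, 0.3, -0.08, -0.0, 0.0, 0.97], [-0.58, 0.36, -0.08, -0.0, 0.0, 0.97], [-0.55, 0.4, -0.08, -0.0, 0.0, 0.97], [-0.51, 0.45, -0.08, -0.0, 0.0, 0.97]]
0.6307091346153846 [ 0.49607043 -0.19591525  0.09547417] [0.02839911 0.57351959 0.81869944] tilt 35.045186293061136 yaw of uphill -92.83481373693161
```

>>> move_arm(motion=[[-0.63,-0.25,-0.08,0,0,0.97],[-0.65,-0.2,-0.08,0,0,0.97],[-0.67,-0.14,-0.08,0,0,0.97],[-0.68,-0.09,-0.08,0,0,0.97],[-0.68,-0.03,-0.08,0,0,0.97],[-0.68,0.03,-0.08,0,0,0.97],[-0.68,0.09,-0.08,0,0,0.97],[-0.67,0.14,-0.08,0,0,0.97],[-0.65,0.2,-0.08,0,0,0.97],[-0.63,0.25,-0.08,0,0,0.97]])

```text
clock: 1.15
tool_pos: [0.4632, 0.2942, 0.3427]
tcp_rot: [-3.141, -0.0, 1.904]
wrist_force: [1.6, 0.3, 0.3]
opening: 0.0886
grasp_force: 0.0
```

>>> move_arm(motion=[[-0.61,0.3,-0.08,0,0,0.97],[-0.58,0.36,-0.08,0,0,0.97],[-0.55,0.4,-0.08,0,0,0.97],[-0.51,0.45,-0.08,0,0,0.97],[0,0,0,0,0,0],[0,0,0,0,0,0]])

```text
clock: 1.75
tool_pos: [0.5602, 0.2001, 0.3581]
tcp_rot: [-3.14, -0.0, 1.568]
wrist_force: [0.0, -0.2, -0.2]
opening: 0.0883
grasp_force: 0.0
```

```bash
python3 - <<'E'
from h import *;from plant import *;import pickle
st=state();c=capture("wrist");pickle.dump((c,st),open("w1.pkl","wb"));print(st["clock"],st["tool_pos"],st["tcp_rot"])
cv2.imwrite("pics/w1.png",c["image"][:,:,::-1])
e,_=rays(c,[[0,0]],st);print(e)
hsv=cv2.cvtColor(c["image"],cv2.COLOR_RGB2HSV);H,S,V=[hsv[:,:,i].astype(int) for i in range(3)]
for nm,m,z in(("green",(H>55)&(H<95)&(S>80),.019),("copper",((H<18)|(H>172))&(S>90)&(V>60),.0195)):
    for ce,s,l in blobs(cv2.morphologyEx(m.astype(np.uint8),cv2.MORPH_CLOSE,np.ones((5,5))),60):
        ys,xs=np.nonzero(l);p=onplane(c,np.c_[xs,ys],z,st);cc,r=cv2.minEnclosingCircle(cv2.convexHull((p[:,:2]*1000).astype(np.float32)))
        print(nm,ce.round(1),s[4],np.round(cc,1),"D",round(2*r,1),bydepth(c,np.c_[xs,ys],st)[:,2].mean().round(4))
R0=R.from_euler("xyz",[np.pi,0,np.pi/2]);
E
```

```text
1.75 [0.56019435 0.20010546 0.35812863] [-3.14033935e+00 -2.19493923e-04  1.56822204e+00]
[0.55943708 0.26700889 0.44068122]
green [417.7  37.8] 241 [752.5 347.8] D 32.0 0.0211
green [383.3  50.9] 324 [719.6 339.4] D 46.4 0.0221
green [206.   65.3] 834 [494.6 319.5] D 47.9 0.0193
green [366.5 108.9] 175 [696.5 265. ] D 28.7 0.0204
green [197.6 124.4] 496 [480.4 248.6] D 39.8 0.0185
green [391.7 122.6] 123 [732.1 253.7] D 26.6 0.0174
green [201.  172.8] 332 [481.5 185.7] D 32.5 0.019
green [200.1 222.6] 869 [476.8 114.9] D 58.0 0.0189
green [391.1 209.9] 69 [741.2 134.1] D 17.1 0.0179
green [152.5 245.1] 70 [407.7  80.8] D 25.3 0.3123
green [498.9 260.2] 63 [905.  55.] D 21.2 0.3766
copper [395.7  29.9] 714 [724.1 355.1] D 58.3 0.0181
copper [406.1  58.3] 654 [735.8 331.1] D 57.7 0.0189
copper [387.8 105.8] 457 [719.7 268.6] D 49.6 0.0212
copper [371.2 125.6] 439 [706.1 249.4] D 49.5 0.0201
copper [405.4 178.6] 582 [747.2 145.5] D 165.1 0.0052
copper [400.5 220.3] 234 [752.3 118.7] D 41.7 0.0241
copper [381.9 221.4] 256 [733.1 115.8] D 41.7 0.0203
copper [433.6 264.5] 91 [811.5  49.2] D 25.9 0.0074
```

View pics/w1.png

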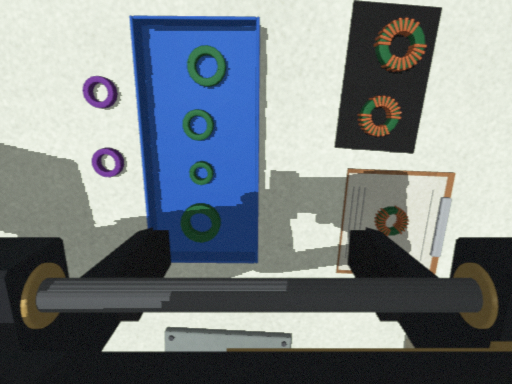

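Candidates in the wrist view: greens at (206,65) D48, (198,124) D40, (201,173) D32 and (200,222) D56, and purples at (100,92) and (107,162). The job sample at (391,220) measures about 43 mm over its windings, against about 59 and 50 mm for the two on the mat, so the job is core_40. I choose the green ring at (198,124) and check it in a crop.

```bash
cat >> h.py <<'E'
def table(o,yaw,tilt=35):
    a,t=np.radians(yaw),np.radians(tilt);X=np.array([np.cos(t)*np.cos(a),np.cos(t)*np.sin(a),np.sin(t)]);Y=np.array([-np.sin(a),np.cos(a),0]);
    return np.array(o),np.c_[X,Y,np.cross(X,Y)]
def tw(T,p): return T[0]+T[1]@(np.array(p)/1000)
def toolR(T): return R.from_matrix(np.c_[-T[1][:,0],T[1][:,1],-T[1][:,2]])
E
python3 - <<'E'
from h import *;from plant import *;import pickle
c,st=pickle.load(open("w1.pkl","rb"));cv2.imwrite("pics/c1.png",cv2.resize(c["image"][85:245,150:440,::-1],None,fx=2.7,fy=2.7,interpolation=cv2.INTER_CUBIC))
c=pickle.load(open("top.pkl","rb"))
P=onplane(c,[[324,189.2],[323.3,198.4]],.078);print(P)
T=table([0,0,.065],-92.8); o=P.mean(0)-T[1][:,2]*.016;o[2]=.065;T=(o,T[1]);print(o)
plan(state(),tw(T,[130,0,250]),toolR(T),14)
E
```

```text
[[ 0.51926097 -0.1499203   0.078     ]
 [ 0.49155724 -0.14811379  0.078     ]]
[ 0.5049608  -0.15818331  0.065     ]
max 0.5
[[-0.46, -0.07, 0.02, 0.01, -0.5, 0.04], [-0.46, -0.07, 0.04, 0.01, -0.5, 0.04], [-0.46, -0.07, 0.06, 0.01, -0.5, 0.04], [-0.45, -0.07, 0.08, 0.01, -0.5, 0.04], [-0.45, -0.07, 0.1, 0.01, -0.5, 0.04], [-0.45, -0.07, 0.12, 0.01, -0.5, 0.04], [-0.44, -0.07, 0.14, 0.01, -0.5, 0.04], [-0.43, -0.06, 0.16, 0.01, -0.5, 0.04], [-0.43, -0.06, 0.18, 0.01, -0.5, 0.04], [-0.42, -0.06, 0.2, 0.01, -0.5, 0.04]]
[[-0.41, -0.06, 0.21, 0.01, -0.5, 0.04], [-0.4, -0.06, 0.23, 0.01, -0.5, 0.04], [-0.39, -0.06, 0.25, 0.01, -0.5, 0.04], [-0.38, -0.05, 0.27, 0.01, -0.5, 0.04]]
```

View pics/c1.png

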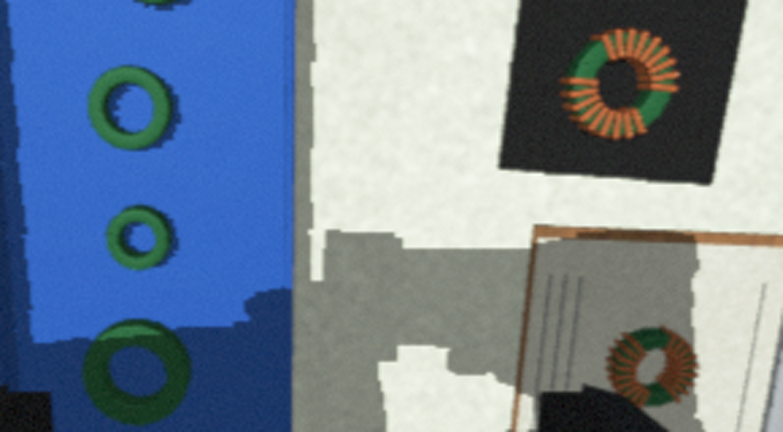

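The crop shows the chosen plain green ring at (130,107), next size above the 32 mm ring at (140,238). The job sample at (652,366) matches it. Next I look at the winder.

>>> move_arm(motion=[[-0.46,-0.07,0.02,0.01,-0.5,0.04],[-0.46,-0.07,0.04,0.01,-0.5,0.04],[-0.46,-0.07,0.06,0.01,-0.5,0.04],[-0.45,-0.07,0.08,0.01,-0.5,0.04],[-0.45,-0.07,0.1,0.01,-0.5,0.04],[-0.45,-0.07,0.12,0.01,-0.5,0.04],[-0.44,-0.07,0.14,0.01,-0.5,0.04],[-0.43,-0.06,0.16,0.01,-0.5,0.04],[-0.43,-0.06,0.18,0.01,-0.5,0.04],[-0.42,-0.06,0.2,0.01,-0.5,0.04]])

```text
clock: 2.8
tool_pos: [0.5217, -0.029, 0.3481]
tcp_rot: [-3.14, 0.438, 1.537]
wrist_force: [0.8, 0.7, -0.4]
opening: 0.0881
grasp_force: 0.0
```

>>> move_arm(motion=[[-0.41,-0.06,0.21,0.01,-0.5,0.04],[-0.4,-0.06,0.23,0.01,-0.5,0.04],[-0.39,-0.06,0.25,0.01,-0.5,0.04],[-0.38,-0.05,0.27,0.01,-0.5,0.04],[0,0,0,0,0,0],[0,0,0,0,0,0]])

```text
clock: 3.4
tool_pos: [0.5067, -0.1204, 0.3439]
tcp_rot: [3.138, 0.609, 1.519]
wrist_force: [0.5, 0.7, -0.0]
opening: 0.0884
grasp_force: 0.0
```

```bash
python3 - <<'E'
from h import *;from plant import *;import pickle
st=state();c=capture("wrist");pickle.dump((c,st),open("w2.pkl","wb"));print(st["clock"],st["tool_pos"],st["tcp_rot"],st["joint_positions"])
cv2.imwrite("pics/w2.png",c["image"][:,:,::-1])
hsv=cv2.cvtColor(c["image"],cv2.COLOR_RGB2HSV);H,S,V=[hsv[:,:,i].astype(int) for i in range(3)]
for ce,s,l in blobs(((H<18)|(H>172))&(S>90)&(V>60),30):
    ys,xs=np.nonzero(l);print(ce.round(1),s,bydepth(c,np.c_[xs,ys],st).mean(0).round(4))
E
```

```text
3.4 [ 0.50669904 -0.1203704   0.34393502] [3.1384576  0.60948361 1.51854655] [-0.19018745  0.04608515  1.76249828 -0.62967784  1.29464683  0.02626843]
[242.9  32.6] [235  22  16  21 199] [ 0.4912 -0.1413  0.0817]
[273.6  33.2] [267  23  15  21 200] [ 0.5184 -0.1438  0.0804]
[503.5 103.6] [495  97  17  14 198] [ 0.7948 -0.2568  0.0425]
[491.2 129.4] [483 124  18  12 177] [ 0.8006 -0.2969  0.0413]
[ 45.8 148.2] [   1  132   89   31 1279] [ 0.178  -0.3223  0.0119]
[305.8 247.6] [299 241  14  14 168] [ 0.5504 -0.3549  0.1752]
[432.6 256.2] [401 242  55  36 946] [ 0.83   -0.6048  0.0562]
[135.6 335. ] [103 317  69  32 934] [ 0.1538 -0.8571  0.1202]
[193.6 348. ] [188 346  12   5  55] [ 0.2543 -1.0745  0.0953]
[222.4 347.7] [212 346  27   5  94] [ 0.3514 -1.0227  0.1096]
[262.9 347.4] [250 347  27   2  40] [ 0.4837 -0.7492  0.1818]
```

View pics/w2.png

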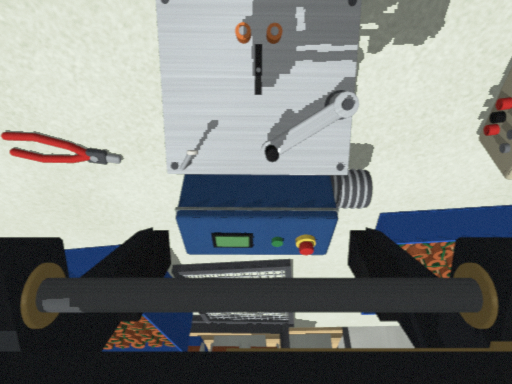

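```bash
python3 - <<'E'
from h import *;import pickle
c,st=pickle.load(open("w2.pkl","rb"))
uv=np.stack(np.meshgrid(np.arange(130,390),np.arange(1,190)),-1).reshape(-1,2);P=bydepth(c,uv,st)
i=(uv[:,0]>185)&(uv[:,0]<235)&(uv[:,1]<160)&(uv[:,1]>5)
Q=P[i]
for _ in range(5):
    m=np.median(Q,0) if _==0 else Q.mean(0);n=np.linalg.svd(Q-m,full_matrices=False)[2][2];n*=np.sign(n[2]);Q=P[abs((P-m)@n)<.004]
tilt=np.degrees(np.arccos(n[2]));yaw=np.degrees(np.arctan2(-n[1],-n[0]));print("n",n,tilt,yaw,len(Q))
# frame origin: rollers at z=9.5
T0=table(m,yaw,tilt)
def at(uvp,z,T):
    e,d=rays(c,uvp,st);N=T[1][:,2];o=T[0]+N*z/1000;return e+d*(((o-e)@N)/(d@N))[:,None]
rl=at([[243,32.3],[274,33]],9.5,T0);v=rl[1]-rl[0];print("roller sep",np.linalg.norm(v)*1e3,"yaw by rollers",np.degrees(np.arctan2(v[1],v[0]))-90)
o=rl.mean(0)-T0[1][:,2]*.0095;print("origin",o)
L=lambda p:(p-o)@T0[1]*1000
K=L(P);ok=abs(K[:,2])<5;K=K[ok];print("extent x",np.percentile(K[:,0],[.1,50,99.9]))
rr=[]
for x in range(-20,125,8):
    s=K[(abs(K[:,0]-x)<4)]; rr.append((x,np.percentile(s[:,1],.5),np.percentile(s[:,1],99.5)))
rr=np.array(rr);print(rr.round(1)[::3]);print("edge slopes deg",np.degrees(np.polyfit(rr[:,0],rr[:,1],1)[0]),np.degrees(np.polyfit(rr[:,0],rr[:,2],1)[0]))
for nm,p,z in(("pivot",[345,102],29),("handle top",[271,152],61)):print(nm,L(at([p],z,T0)))
pickle.dump((o,yaw,tilt),open("T.pkl","wb"))
E
```

```text
n [-0.9690806   0.20218543  0.14143494] 81.86911164657816 -11.784926987419187 1559
roller sep 25.683688833153493 yaw by rollers -29.57744456063365
origin [ 0.51831606 -0.04251129  0.32033135]
extent x [-274.60694373 -230.19097893 -180.55002328]Traceback (most recent call last):
  File "<stdin>", line 19, in <module>
    return _quantile_unchecked(
        a, q, axis, out, overwrite_input, method, keepdims, weights)
    return _ureduce(a,
                    func=_quantile_ureduce_func,
    ...<5 lines>...
                    overwrite_input=overwrite_input,
                    method=method)
    r = func(a, **kwargs)
    result = _quantile(arr,
                       quantiles=q,
    ...<2 lines>...
                       out=out,
                       weights=wgt)
    slices_having_nans = np.isnan(arr[-1, ...])
                                  ~~~^^^^^^^^^
IndexError: index -1 is out of bounds for axis 0 with size 0
```

```bash
cat > t.py <<'E'
from h import *;import pickle
c,st=pickle.load(open("w2.pkl","rb"))
uv=np.stack(np.meshgrid(np.arange(130,390),np.arange(1,190)),-1).reshape(-1,2);uv=uv[c["depth"][uv[:,1],uv[:,0]]>.05];P=bydepth(c,uv,st)
T=table([.505,-.158,.065],-92.8);m,n=T[0],T[1][:,2]
for w in(.012,.006,.004,.004,.004):
    Q=P[abs((P-m)@n)<w];m=Q.mean(0);n=np.linalg.svd(Q-m,full_matrices=False)[2][2];n*=np.sign(n[2])
tilt=np.degrees(np.arccos(n[2]));yaw=np.degrees(np.arctan2(-n[1],-n[0]));print("n",n,tilt,yaw,len(Q))
T0=table(m,yaw,tilt)
def at(uvp,z,T):
    e,d=rays(c,uvp,st);N=T[1][:,2];o=T[0]+N*z/1000;return e+d*(((o-e)@N)/(d@N))[:,None]
rl=at([[243,32.3],[274,33]],9.5,T0);v=rl[1]-rl[0];print("roller sep",np.linalg.norm(v)*1e3,"yaw by rollers",np.degrees(np.arctan2(v[1],v[0]))-90)
o=rl.mean(0)-T0[1][:,2]*.0095;print("origin",o)
L=lambda p:(p-o)@T0[1]*1000
K=L(P);K=K[abs(K[:,2])<4];print("extent x",np.percentile(K[:,0],[.1,50,99.9]))
rr=[]
for x in range(-10,125,8):
    s=K[(abs(K[:,0]-x)<4)]; rr.append((x,np.percentile(s[:,1],.5),np.percentile(s[:,1],99.5)))
rr=np.array(rr);print(rr.round(1)[::3].tolist());print("edge slopes deg",np.degrees(np.polyfit(rr[:,0],rr[:,1],1)[0]),np.degrees(np.polyfit(rr[:,0],rr[:,2],1)[0]))
for nm,p,z in(("pivot",[345,102],29),("handle top",[271,152],61)):print(nm,L(at([p],z,T0)))
pickle.dump((o,yaw,tilt),open("T.pkl","wb"))
E
python3 t.py
```

```text
n [0.03551552 0.57239502 0.81920852] 34.99435856511175 -93.55049209822158 30667
roller sep 28.278143219621512 yaw by rollers -94.09766292292508
origin [ 0.50450157 -0.15106089  0.06531619]
extent x [-29.16379311  40.11124178 133.04952754]
[[-10.0, -94.1, 93.2], [14.0, -94.3, 92.6], [38.0, -94.3, 93.0], [62.0, -94.7, 65.4], [86.0, -94.3, 93.0], [110.0, -94.8, 93.0]]
edge slopes deg -0.19838038505099534 -1.689872097086458
pivot [[60.67527379 78.44204237 29.        ]]
handle top [[102.19321908  10.74892937  61.        ]]
```

The winder view shows the fixed rollers at (243,32) and (274,33), the arm pivot at (345,102) and the handle at (271,152), and the press arm stands at about 0.55 rad. Next is a hover over core_40.

```bash
python3 - <<'E'
from h import *;from plant import *
plan(state(),[.4804,.2486,.20],R.from_euler("xyz",[np.pi,0,np.pi/2]),14)
E
```

```text
max 0.56
[[0.55, -0.07, -0.13, -0.01, 0.5, -0.04], [0.55, -0.06, -0.11, -0.01, 0.5, -0.04], [0.56, -0.06, -0.08, -0.01, 0.5, -0.04], [0.56, -0.06, -0.06, -0.01, 0.5, -0.04], [0.56, -0.06, -0.03, -0.01, 0.5, -0.04], [0.56, -0.05, -0.01, -0.01, 0.5, -0.04], [0.56, -0.05, 0.01, -0.01, 0.5, -0.04], [0.56, -0.05, 0.04, -0.01, 0.5, -0.04], [0.56, -0.05, 0.06, -0.01, 0.5, -0.04], [0.56, -0.05, 0.09, -0.01, 0.5, -0.04]]
[[0.55, -0.05, 0.11, -0.01, 0.5, -0.04], [0.55, -0.04, 0.14, -0.01, 0.5, -0.04], [0.54, -0.04, 0.16, -0.01, 0.5, -0.04], [0.54, -0.04, 0.18, -0.01, 0.5, -0.04]]
```

>>> move_arm(motion=[[0.55,-0.07,-0.13,-0.01,0.5,-0.04],[0.55,-0.06,-0.11,-0.01,0.5,-0.04],[0.56,-0.06,-0.08,-0.01,0.5,-0.04],[0.56,-0.06,-0.06,-0.01,0.5,-0.04],[0.56,-0.06,-0.03,-0.01,0.5,-0.04],[0.56,-0.05,-0.01,-0.01,0.5,-0.04],[0.56,-0.05,0.01,-0.01,0.5,-0.04],[0.56,-0.05,0.04,-0.01,0.5,-0.04],[0.56,-0.05,0.06,-0.01,0.5,-0.04],[0.56,-0.05,0.09,-0.01,0.5,-0.04]], jaw=62)

```text
clock: 4.45
tool_pos: [0.4881, 0.1435, 0.2412]
tcp_rot: [-3.14, 0.172, 1.557]
wrist_force: [0.3, 0.1, 0.1]
opening: 0.0619
grasp_force: 0.0
```

>>> move_arm(motion=[[0.55,-0.05,0.11,-0.01,0.5,-0.04],[0.55,-0.04,0.14,-0.01,0.5,-0.04],[0.54,-0.04,0.16,-0.01,0.5,-0.04],[0.54,-0.04,0.18,-0.01,0.5,-0.04],[0,0,0,0,0,0],[0,0,0,0,0,0]])

```text
clock: 5.05
tool_pos: [0.4805, 0.2472, 0.2]
tcp_rot: [-3.141, 0.001, 1.571]
wrist_force: [0.0, 0.2, 0.4]
opening: 0.0625
grasp_force: 0.0
```

```bash
cat > cores.py <<'E'
from h import *;from plant import *
def cores(zt=.019,name=None):
    st=state();c=capture("wrist");
    if name: cv2.imwrite(f"pics/{name}.png",c["image"][:,:,::-1])
    hsv=cv2.cvtColor(c["image"],cv2.COLOR_RGB2HSV);H,S,V=[hsv[:,:,i].astype(int) for i in range(3)]
    for ce,s,l in blobs((H>55)&(H<95)&(S>80),150):
        ys,xs=np.nonzero(l);p=onplane(c,np.c_[xs,ys],zt,st);cc,r=cv2.minEnclosingCircle(cv2.convexHull((p[:,:2]*1000).astype(np.float32)))
        print(ce.round(1),s,np.round(cc,1),"D",round(2*r,1),bydepth(c,np.c_[xs,ys],st)[:,2].mean().round(4))
    return st,c
E
python3 - <<'E'
from cores import *
st,c=cores(name="w3");print(st["clock"],st["tool_pos"],st["tcp_rot"])
E
```

```text
[276.8 101. ] [ 248   71   59   62 1889] [493.5 319.9] D 47.0 0.0209
[258.3 188.1] [ 236  165   46   46 1149] [479.2 249.6] D 40.2 0.0194
[259.5 255.3] [243 237  34  37 830] [480.1 187.7] D 35.5 0.0192
[254.8 330.9] [ 227  312   57   36 1342] [476.2 114.2] D 57.1 0.0234
5.05 [0.48052258 0.24719075 0.20001163] [-3.14129386e+00  6.58003412e-04  1.57102519e+00]
```

>>> move_arm(motion=[[0.03,-0.02,0.6,0,0,0],[0,0,0.6,0,0,0],[0,0,0.6,0,0,0],[0,0,0.4,0,0,0],[0,0,0.28,0,0,0],[0,0,0.1,0,0,0],[0,0,0,0,0,0],[0,0,0,0,0,0]])

```text
clock: 5.9
tool_pos: [0.4808, 0.2481, 0.072]
tcp_rot: [3.14, -0.0, 1.569]
wrist_force: [-0.7, 0.4, -0.1]
opening: 0.0622
grasp_force: 0.0
```

>>> move_arm(motion=[[0,0,0,0,0,0],[0,0,0,0,0,0],[0,0,0,0,0,0],[0,0,0,0,0,0],[0,0,0,0,0,0],[0,0,0,0,0,0]], jaw=30)

```text
clock: 6.5
tool_pos: [0.4803, 0.2481, 0.0714]
tcp_rot: [3.141, -0.0, 1.569]
wrist_force: [-0.8, -0.3, 5.6]
opening: 0.039
grasp_force: 30.0
```

>>> move_arm(motion=[[0,0,-0.1,0,0,0],[0,0,-0.4,0,0,0],[0,0,-0.8,0,0,0],[0,0,-0.8,0,0,0],[0,0,-0.6,0,0,0],[0,0,0,0,0,0]])

```text
clock: 7.1
tool_pos: [0.4823, 0.2487, 0.2107]
tcp_rot: [3.133, -0.002, 1.569]
wrist_force: [0.9, 0.9, -0.5]
opening: 0.0391
grasp_force: 30.0
```

```bash
python3 - <<'E'
from cores import *;import pickle
st=state();print(st["tool_pos"])
s,c=cores(st["tool_pos"][2]-.052,name="w4")
o,yaw,tilt=pickle.load(open("T.pkl","rb"));T=table(o,yaw,35);T=(tw(T,[0,-.8,0]),T[1]);pickle.dump(T,open("T2.pkl","wb"));print(T)
plan(st,tw(T,[33,0,140]),toolR(T),14)
E
```

```text
[0.48231898 0.24868015 0.21068843]
[271.6 103.9] [ 244   75   56   59 1724] [487.  317.6] D 23.1 0.0208
[500.6 163. ] [486 153  26  20 398] [584.7 293.3] D 11.6 0.0172
[258.1 246.9] [ 215  210   88   68 4302] [481.7 252.4] D 41.3 0.1326
[251.7 328.9] [ 225  312   55   33 1137] [478.3 216.3] D 27.1 0.0221
(array([ 0.50370311, -0.15101134,  0.06531619]), array([[-0.05072855,  0.99808061,  0.03552051],
       [-0.81757977, -0.06192813,  0.57247552],
       [ 0.57357644,  0.        ,  0.81915204]]))
max 0.5
[[-0.5, 0.04, 0.02, 0.02, -0.5, 0.05], [-0.49, 0.04, 0.04, 0.02, -0.5, 0.05], [-0.49, 0.04, 0.06, 0.02, -0.5, 0.05], [-0.49, 0.04, 0.08, 0.02, -0.5, 0.05], [-0.48, 0.04, 0.1, 0.02, -0.5, 0.05], [-0.48, 0.05, 0.12, 0.02, -0.5, 0.05], [-0.47, 0.05, 0.14, 0.02, -0.5, 0.05], [-0.47, 0.05, 0.16, 0.02, -0.5, 0.05], [-0.46, 0.05, 0.18, 0.02, -0.5, 0.05], [-0.45, 0.06, 0.2, 0.02, -0.5, 0.05]]
[[-0.44, 0.06, 0.22, 0.02, -0.5, 0.05], [-0.43, 0.06, 0.24, 0.02, -0.5, 0.05], [-0.42, 0.06, 0.26, 0.02, -0.5, 0.05], [-0.41, 0.06, 0.28, 0.02, -0.5, 0.05]]
```

View pics/w4.png

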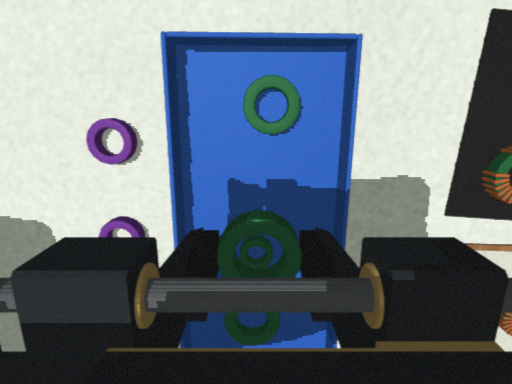

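```bash
python3 - <<'E'
from h import *;import pickle
c,st=pickle.load(open("w2.pkl","rb"));T=pickle.load(open("T2.pkl","rb"))
uv=np.stack(np.meshgrid(np.arange(150,370,3),np.arange(1,172,3)),-1).reshape(-1,2);uv=uv[c["depth"][uv[:,1],uv[:,0]]>.05]
K=(bydepth(c,uv,st)-T[0])@T[1]*1000
for a,b in((8,200),):
    k=(K[:,2]>a)&(abs(K[:,1])<95)&(K[:,0]<130);
    g={}
    for p in K[k]: key=(int(p[0]//10*10),int(p[1]//10*10));g[key]=max(g.get(key,0),round(p[2]))
    print(sorted(g.items()))
E
```

```text
[((-10, -20), 21), ((-10, -10), 20), ((-10, 0), 20), ((-10, 10), 22), ((0, -20), 22), ((0, -10), 19), ((0, 0), 20), ((0, 10), 21), ((50, 60), 27), ((50, 70), 36), ((50, 80), 35), ((50, 90), 29), ((60, 50), 29), ((60, 60), 30), ((60, 70), 36), ((60, 80), 36), ((60, 90), 30), ((70, 40), 29), ((70, 50), 30), ((70, 60), 30), ((70, 70), 30), ((70, 80), 29), ((80, 20), 29), ((80, 30), 30), ((80, 40), 31), ((80, 50), 29), ((80, 60), 30), ((90, 0), 28), ((90, 10), 59), ((90, 20), 30), ((90, 30), 30), ((90, 40), 29), ((100, -70), 47), ((100, -60), 48), ((100, 0), 61), ((100, 10), 62), ((100, 20), 30), ((110, -80), 37), ((110, -70), 41), ((110, 0), 28), ((120, -80), 37), ((120, -70), 37)]
```

>>> move_arm(motion=[[-0.5,0.04,0.02,0.02,-0.5,0.05],[-0.49,0.04,0.04,0.02,-0.5,0.05],[-0.49,0.04,0.06,0.02,-0.5,0.05],[-0.49,0.04,0.08,0.02,-0.5,0.05],[-0.48,0.04,0.1,0.02,-0.5,0.05],[-0.48,0.05,0.12,0.02,-0.5,0.05],[-0.47,0.05,0.14,0.02,-0.5,0.05],[-0.47,0.05,0.16,0.02,-0.5,0.05],[-0.46,0.05,0.18,0.02,-0.5,0.05],[-0.45,0.06,0.2,0.02,-0.5,0.05]])

```text
clock: 8.15
tool_pos: [0.4961, -0.0003, 0.1961]
tcp_rot: [-3.129, 0.438, 1.528]
wrist_force: [0.5, -0.5, -0.7]
opening: 0.0389
grasp_force: 30.0
```

>>> move_arm(motion=[[-0.44,0.06,0.22,0.02,-0.5,0.05],[-0.43,0.06,0.24,0.02,-0.5,0.05],[-0.42,0.06,0.26,0.02,-0.5,0.05],[-0.41,0.06,0.28,0.02,-0.5,0.05],[0,0,0,0,0,0],[0,0,0,0,0,0],[0,0,0,0,0,0]])

```text
clock: 8.85
tool_pos: [0.5034, -0.0979, 0.1945]
tcp_rot: [-3.134, 0.61, 1.509]
wrist_force: [-0.2, 0.3, -0.7]
opening: 0.0389
grasp_force: 30.0
```

```bash
cat > loc.py <<'E'
from h import *;from plant import *;import pickle
T=pickle.load(open("T2.pkl","rb"));st=state()
print(st["clock"],"tcp in table mm",((st["tool_pos"]-T[0])@T[1]*1000).round(2),"rot err deg (tool)",np.degrees((R.from_euler("xyz",st["tcp_rot"]).inv()*toolR(T)).as_rotvec()).round(2),"F table",(st["wrist_force"]@T[1]).round(2),"open",st["opening"])
E
python3 loc.py
```

```text
8.85 tcp in table mm [ 30.68  -3.6  136.16] rot err deg (tool) [-0.44 -0.05  0.01] F table [-0.59 -0.19 -0.4 ] open 0.03888664170719665
```

>>> move_arm(motion=[[-0.05,0.07,0.1,-0.09,0,0],[0,0,0.3,0,0,0],[0,0,0.3,0,0,0],[0,0,0.25,0,0,0],[0,0,0.15,0,0,0],[0,0,0.1,0,0,0],[0,0,0,0,0,0],[0,0,0,0,0,0],[0,0,0,0,0,0]])

```text
clock: 9.75
tool_pos: [0.5055, -0.1352, 0.1481]
tcp_rot: [3.139, 0.611, 1.507]
wrist_force: [0.5, -0.1, -0.5]
opening: 0.0392
grasp_force: 30.0
```

```bash
python3 loc.py
```

```text
9.75 tcp in table mm [34.43  0.79 76.93] rot err deg (tool) [ 0.12  0.03 -0.08] F table [-0.25  0.48 -0.42] open 0.039212816065382336
```

>>> move_arm(motion=[[0,-0.01,0.06,0,0,0],[0,0,0.05,0,0,0],[0,0,0.04,0,0,0],[0,0,0,0,0,0],[0,0,0,0,0,0]])

```text
clock: 10.25
tool_pos: [0.5043, -0.1396, 0.1414]
tcp_rot: [3.14, 0.611, 1.507]
wrist_force: [-0.2, -0.1, -1.0]
opening: 0.0391
grasp_force: 30.0
```

>>> move_arm(motion=[[0,0,0.02,0,0,0],[0,0,0,0,0,0],[0,0,0,0,0,0]])

```text
clock: 10.55
tool_pos: [0.5043, -0.1401, 0.1407]
tcp_rot: [3.14, 0.611, 1.508]
wrist_force: [0.5, 0.5, -0.5]
opening: 0.0388
grasp_force: 30.0
```

```bash
python3 loc.py
```

```text
10.55 tcp in table mm [ 3.428e+01 -3.000e-02  6.797e+01] rot err deg (tool) [ 0.07  0.02 -0.06] F table [-0.71  0.51 -0.1 ] open 0.03883049158213179
```

>>> move_arm(motion=[[0,0,0.016,0,0,0],[0,0,0,0,0,0],[0,0,0,0,0,0]])

```text
clock: 10.85
tool_pos: [0.5043, -0.1406, 0.14]
tcp_rot: [3.14, 0.611, 1.508]
wrist_force: [0.2, -0.6, -0.8]
opening: 0.0389
grasp_force: 30.0
```

```bash
python3 loc.py
```

```text
10.85 tcp in table mm [ 3.428e+01 -5.000e-02  6.717e+01] rot err deg (tool) [ 0.07  0.02 -0.06] F table [-0.02  0.24 -0.99] open 0.03893006888183543
```

>>> move_arm(motion=[[0,0,0.016,0,0,0],[0,0,0,0,0,0],[0,0,0,0,0,0]])

```text
clock: 11.15
tool_pos: [0.5043, -0.141, 0.1393]
tcp_rot: [3.14, 0.611, 1.508]
wrist_force: [-0.1, 0.6, -0.7]
opening: 0.0388
grasp_force: 30.0
```

```bash
python3 loc.py
```

```text
11.15 tcp in table mm [ 3.428e+01 -2.000e-02  6.636e+01] rot err deg (tool) [ 0.07  0.02 -0.06] F table [-0.83 -0.18 -0.25] open 0.03880456640596245
```

>>> move_arm(motion=[[0,0,0.016,0,0,0],[0,0,0,0,0,0],[0,0,0,0,0,0]])

```text
clock: 11.45
tool_pos: [0.5043, -0.1412, 0.1392]
tcp_rot: [3.139, 0.611, 1.507]
wrist_force: [-2.1, 5.0, 5.8]
opening: 0.0391
grasp_force: 30.0
```

```bash
python3 loc.py
```

```text
11.45 tcp in table mm [ 3.429e+01 -1.000e-02  6.616e+01] rot err deg (tool) [ 0.07  0.03 -0.07] F table [-0.7  -2.43  7.55] open 0.039113778792893135
```

>>> move_arm(motion=[[0,0,-0.01,0,0,0],[0.04,0,0,0,0,0],[0.04,0,0,0,0,0],[0.03,0,0,0,0,0],[0,0,0,0,0,0],[0,0,0,0,0,0]])

```text
clock: 12.05
tool_pos: [0.5048, -0.1366, 0.136]
tcp_rot: [3.139, 0.611, 1.508]
wrist_force: [0.7, 1.1, 2.7]
opening: 0.0391
grasp_force: 30.0
```

```bash
python3 loc.py
```

```text
12.05 tcp in table mm [28.72  0.23 66.2 ] rot err deg (tool) [ 0.1   0.02 -0.06] F table [0.65 0.66 2.85] open 0.03908040886119699
```

>>> move_arm(motion=[[0.02,0,0,0,0,0],[0.02,0,0,0,0,0],[0,0,0,0,0,0],[0,0,0,0,0,0]])

```text
clock: 12.45
tool_pos: [0.5048, -0.1351, 0.1349]
tcp_rot: [3.139, 0.611, 1.507]
wrist_force: [0.8, 0.8, 3.8]
opening: 0.0394
grasp_force: 30.0
```

```bash
python3 loc.py
```

```text
12.45 tcp in table mm [26.85  0.11 66.2 ] rot err deg (tool) [ 0.08  0.03 -0.07] F table [1.49 0.79 3.64] open 0.0393668123104025
```

>>> move_arm(motion=[[0.02,0,0,0,0,0],[0,0,0,0,0,0],[0,0,0,0,0,0]])

```text
clock: 12.75
tool_pos: [0.5048, -0.1343, 0.1344]
tcp_rot: [3.139, 0.611, 1.507]
wrist_force: [0.4, 1.2, 5.5]
opening: 0.0387
grasp_force: 30.0
```

```bash
python3 loc.py
```

```text
12.75 tcp in table mm [25.88  0.08 66.2 ] rot err deg (tool) [ 0.08  0.03 -0.07] F table [2.18 0.32 5.23] open 0.03874285177266337
```

>>> move_arm(motion=[[0.02,0,0,0,0,0],[0,0,0,0,0,0],[0,0,0,0,0,0]])

```text
clock: 13.05
tool_pos: [0.5049, -0.1335, 0.1338]
tcp_rot: [3.139, 0.611, 1.507]
wrist_force: [0.0, 0.3, 5.9]
opening: 0.0389
grasp_force: 30.0
```

```bash
python3 loc.py
```

```text
13.05 tcp in table mm [24.89  0.08 66.19] rot err deg (tool) [ 0.08  0.03 -0.07] F table [ 3.14 -0.01  5.01] open 0.03893276235176481
```

>>> move_arm(motion=[[0.016,0,-0.004,0,0,0],[0,0,0,0,0,0],[0,0,0,0,0,0]])

```text
clock: 13.35
tool_pos: [0.5048, -0.1329, 0.1334]
tcp_rot: [3.14, 0.612, 1.508]
wrist_force: [0.5, -2.1, 4.5]
opening: 0.0389
grasp_force: 30.0
```

```bash
python3 loc.py
```

```text
13.35 tcp in table mm [ 2.417e+01 -2.000e-02  6.620e+01] rot err deg (tool) [ 0.06  0.04 -0.06] F table [4.25 0.59 2.54] open 0.03891576859827856
```

>>> move_arm(motion=[[0.016,0,0,0,0,0],[0,0,0,0,0,0],[0,0,0,0,0,0]])

```text
clock: 13.65
tool_pos: [0.5049, -0.1327, 0.1333]
tcp_rot: [3.14, 0.613, 1.507]
wrist_force: [-0.4, -5.5, 6.1]
opening: 0.0392
grasp_force: 30.0
```

```bash
python3 loc.py
```

```text
13.65 tcp in table mm [2.396e+01 3.000e-02 6.620e+01] rot err deg (tool) [ 0.04  0.1  -0.06] F table [ 7.98 -0.1   1.83] open 0.03919060236028585
```

>>> move_arm(motion=[[-0.005,0,0,0,0,0],[0,0,0,0,0,0],[0,0,0,0,0,0],[0,0,0,0,0,0]], jaw=60)

```text
clock: 14.05
tool_pos: [0.5045, -0.1319, 0.1325]
tcp_rot: [3.141, 0.611, 1.508]
wrist_force: [-1.0, 0.4, 0.2]
opening: 0.0602
grasp_force: 0.0
```

>>> move_arm(motion=[[0,0,-0.1,0,0,0],[0,0,-0.4,0,0,0],[-0.2,0,-0.6,0,0,0],[-0.4,0,-0.6,0,0,0],[-0.4,0,-0.6,0,0,0],[-0.4,0,-0.6,0,0,0],[0,0,0,0,0,0],[0,0,0,0,0,0]])

```text
clock: 14.85
tool_pos: [0.5064, -0.1061, 0.2928]
tcp_rot: [3.137, 0.611, 1.506]
wrist_force: [-0.5, -0.3, -1.1]
opening: 0.0599
grasp_force: 0.0
```

```bash
python3 loc.py; cat > seat.py <<'E'
from h import *;from plant import *;import pickle,sys
T=pickle.load(open("T2.pkl","rb"));st=state();c=capture("wrist");cv2.imwrite(f"pics/{sys.argv[1]}.png",c["image"][:,:,::-1])
hsv=cv2.cvtColor(c["image"],cv2.COLOR_RGB2HSV);H,S,V=[hsv[:,:,i].astype(int) for i in range(3)]
def at(uv,z):
    e,d=rays(c,uv,st);N=T[1][:,2];o=T[0]+N*z/1000;return (e+d*(((o-e)@N)/(d@N))[:,None]-T[0])@T[1]*1000
for nm,m,z in(("green",(H>55)&(H<95)&(S>80),15),("orange",((H<18)|(H>172))&(S>90)&(V>60),9.5)):
    for ce,s,l in blobs(m,80):
        ys,xs=np.nonzero(l);p=at(np.c_[xs,ys],z)
        if abs(p.mean(0)[:2]-[40,0]).max()>70: continue
        cc,r=cv2.minEnclosingCircle(cv2.convexHull(p[:,:2].astype(np.float32)));b=(p.min(0)+p.max(0))/2;print(nm,ce.round(1),s[:4],"circ",np.round(cc,1),round(2*r,1),"bbox",b.round(1))
E
python3 seat.py w5
```

```text
14.85 tcp in table mm [ 9.3590e+01 -5.0000e-02  2.1217e+02] rot err deg (tool) [ 0.18  0.01 -0.13] F table [-0.37 -0.49 -1.11] open 0.059868772246306726
green [258.4 105.6] [236  82  46  49] circ [24.6 -0.6] 39.3 bbox [24.6 -0.7 15. ]
orange [243.4  76.3] [235  67  17  20] circ [  0.2 -13.5] 15.3 bbox [  0.3 -13.6   9.5]
orange [276.6  76.4] [269  67  17  19] circ [ 0.1 14.7] 15.5 bbox [-0.1 15.1  9.5]
```

View pics/w5.png

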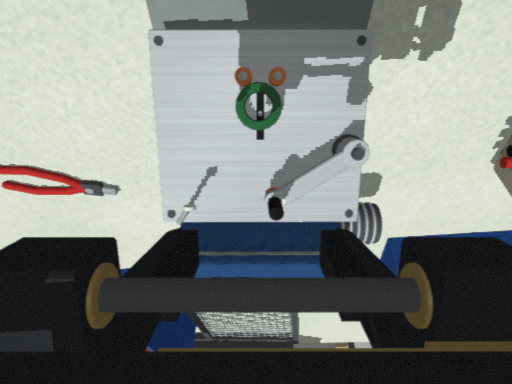

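The core lies flat at (258,106), but about 1.2 mm right of the rollers' midline (rollers at (243,76) and (277,76)). I regrip it and centre it.

>>> move_arm(motion=[[0.4,0.025,0.6,0,0,0],[0.4,0,0.6,0,0,0],[0.4,0,0.6,0,0,0],[0.18,0,0.5,0,0,0],[0,0,0.35,0,0,0],[0,0,0.15,0,0,0],[0,0,0.07,0,0,0],[0,0,0,0,0,0],[0,0,0,0,0,0]])

```text
clock: 15.8
tool_pos: [0.5065, -0.1322, 0.1355]
tcp_rot: [3.138, 0.611, 1.507]
wrist_force: [-0.8, 0.8, 0.3]
opening: 0.0599
grasp_force: 0.0
```

```bash
python3 loc.py
```

```text
15.8 tcp in table mm [24.75  1.66 68.4 ] rot err deg (tool) [ 0.13  0.03 -0.1 ] F table [-0.41 -0.85  0.64] open 0.059917550356355265
```

Down 1.2 mm, a touch right, then close.

>>> move_arm(motion=[[0,-0.01,0.024,0,0,0],[0,0,0,0,0,0],[0,0,0,0,0,0]])

```text
clock: 16.1
tool_pos: [0.5057, -0.1328, 0.1343]
tcp_rot: [3.139, 0.611, 1.507]
wrist_force: [0.2, 0.2, 0.0]
opening: 0.06
grasp_force: 0.0
```

>>> move_arm(motion=[[0,0,0,0,0,0],[0,0,0,0,0,0],[0,0,0,0,0,0],[0,0,0,0,0,0]], jaw=36)

```text
clock: 16.5
tool_pos: [0.5056, -0.1329, 0.1339]
tcp_rot: [3.14, 0.611, 1.507]
wrist_force: [0.0, 0.1, 0.7]
opening: 0.0391
grasp_force: 30.0
```

```bash
python3 loc.py
```

```text
16.5 tcp in table mm [24.43  0.77 66.63] rot err deg (tool) [ 0.07  0.02 -0.06] F table [0.32 0.04 0.62] open 0.03906642397821744
```

>>> move_arm(motion=[[0.014,0,0,0,0,0],[0,0,0,0,0,0],[0,0,0,0,0,0]])

```text
clock: 16.8
tool_pos: [0.5057, -0.1326, 0.1337]
tcp_rot: [3.14, 0.612, 1.507]
wrist_force: [-0.6, -1.4, 1.2]
opening: 0.0391
grasp_force: 30.0
```

```bash
python3 loc.py
```

```text
16.8 tcp in table mm [24.09  0.83 66.64] rot err deg (tool) [ 0.07  0.06 -0.06] F table [ 1.82 -0.56  0.13] open 0.03912736562222757
```

>>> move_arm(motion=[[0.012,0,0,0,0,0],[0,0,0,0,0,0],[0,0,0,0,0,0]])

```text
clock: 17.1
tool_pos: [0.5058, -0.1324, 0.1336]
tcp_rot: [3.139, 0.612, 1.507]
wrist_force: [-1.7, -5.7, 4.2]
opening: 0.0387
grasp_force: 30.0
```

```bash
python3 loc.py
```

```text
17.1 tcp in table mm [23.8   0.99 66.66] rot err deg (tool) [ 0.08  0.08 -0.07] F table [ 7.18 -1.31  0.09] open 0.03866443130875885
```

>>> move_arm(motion=[[-0.005,0,0,0,0,0],[0,0,0,0,0,0],[0,0,0,0,0,0],[0,0,0,0,0,0]], jaw=60)

```text
clock: 17.5
tool_pos: [0.5055, -0.1317, 0.133]
tcp_rot: [3.14, 0.611, 1.508]
wrist_force: [-0.1, 0.3, -0.7]
opening: 0.0599
grasp_force: 0.0
```

>>> move_arm(motion=[[0,0,-0.1,0,0,0],[0,0,-0.4,0,0,0],[-0.2,0,-0.6,0,0,0],[-0.4,0,-0.6,0,0,0],[-0.4,0,-0.6,0,0,0],[-0.4,0,-0.6,0,0,0],[0,0,0,0,0,0],[0,0,0,0,0,0]], jaw=0)

```text
clock: 18.3
tool_pos: [0.5073, -0.1059, 0.2932]
tcp_rot: [3.137, 0.611, 1.506]
wrist_force: [-0.5, 0.2, -1.2]
opening: 0.0003
grasp_force: 0.0
```

```bash
python3 loc.py; python3 seat.py w6; python3 - <<'E'
import cv2;i=cv2.imread("pics/w6.png");cv2.imwrite("pics/w6c.png",cv2.resize(i[40:240,150:400],None,fx=3,fy=3,interpolation=cv2.INTER_CUBIC))
E
```

```text
18.3 tcp in table mm [ 93.67   0.77 212.63] rot err deg (tool) [ 0.19  0.01 -0.14] F table [-0.78 -0.52 -0.9 ] open 0.00031825802973104995
green [258.8 104.8] [236  82  46  48] circ [24.1  0.5] 38.9 bbox [24.3  0.2 15. ]
orange [242.4  76.3] [234  67  17  20] circ [  0.2 -13.5] 15.3 bbox [  0.3 -13.6   9.5]
orange [275.6  76.1] [268  67  17  19] circ [ 0.1 14.8] 15.6 bbox [-0.  15.1  9.5]
```

View pics/w6c.png

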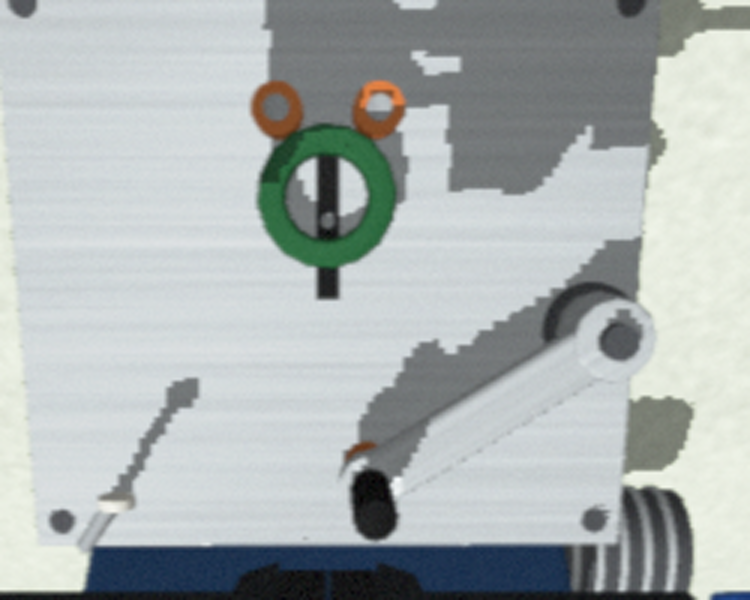

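The crop shows the core touching both rollers at (276,110) and (379,108), and the handle at (376,515). I move the closed fingers uphill of the handle.

>>> move_arm(motion=[[-0.3,0.05,0,0,0,0],[-0.3,0.05,0,0,0,0],[-0.14,0,0,0,0,0],[0,0,0.4,0,0,0],[0,0,0.5,0,0,0],[0,0,0.5,0,0,0],[0,0,0.4,0,0,0],[0,0,0.2,0,0,0],[0,0,0,0,0,0],[0,0,0,0,0,0]])

```text
clock: 19.35
tool_pos: [0.5066, -0.1938, 0.2315]
tcp_rot: [3.14, 0.611, 1.508]
wrist_force: [0.3, 0.2, 0.4]
opening: 0.0004
grasp_force: 0.0
```

```bash
python3 loc.py
```

```text
19.35 tcp in table mm [130.19   5.56 111.75] rot err deg (tool) [ 0.05  0.01 -0.05] F table [0.11 0.27 0.47] open 0.0004312479775907746
```

>>> move_arm(motion=[[0,0,0.13,0,0,0],[0,0,0.13,0,0,0],[0,0,0,0,0,0],[0.06,0,0,0,0,0],[0.06,0,0,0,0,0],[0.06,0,0,0,0,0],[0.06,0,0,0,0,0],[0.06,0,0,0,0,0],[0.06,0,0,0,0,0]])

```text
clock: 20.25
tool_pos: [0.5071, -0.1867, 0.2106]
tcp_rot: [3.14, 0.612, 1.507]
wrist_force: [-3.1, -2.9, 3.0]
opening: 0.0002
grasp_force: 1.7
```

```bash
python3 loc.py
```

```text
20.25 tcp in table mm [112.35   5.62  98.73] rot err deg (tool) [ 0.07  0.04 -0.07] F table [ 4.22 -2.91  0.65] open 0.00020601280265253796
```

>>> move_arm(motion=[[0.08,0,0,0,0,0],[0.08,0,0,0,0,0],[0.08,0,0,0,0,0],[0.08,0,0,0,0,0],[0.08,0,0,0,0,0],[0.08,0,0,0,0,0],[0.08,0,0,0,0,0]])

```text
clock: 20.95
tool_pos: [0.5085, -0.1635, 0.1942]
tcp_rot: [3.14, 0.611, 1.508]
wrist_force: [-1.9, -2.1, 0.4]
opening: -0.0
grasp_force: 1.2
```

```bash
python3 loc.py
```

```text
20.95 tcp in table mm [83.91  5.6  98.6 ] rot err deg (tool) [ 0.07  0.01 -0.06] F table [ 2.06 -1.81 -0.95] open -4.0982348032421955e-05
```

>>> move_arm(motion=[[0.06,0,0,0,0,0],[0.06,0,0,0,0,0],[0.06,0,0,0,0,0],[0.06,0,0,0,0,0],[0,0,0,0,0,0],[0,0,0,0,0,0]])

```text
clock: 21.55
tool_pos: [0.5095, -0.1539, 0.1876]
tcp_rot: [3.139, 0.611, 1.507]
wrist_force: [-0.6, -0.4, 0.0]
opening: 0.0002
grasp_force: 0.0
```

```bash
python3 loc.py; python3 - <<'E'
from plant import *;import cv2
c=capture("scene");cv2.imwrite("pics/s2.png",cv2.resize(c["image"][100:210,130:280,::-1],None,fx=5,fy=5,interpolation=cv2.INTER_CUBIC))
E
```

```text
21.55 tcp in table mm [72.15  5.97 98.72] rot err deg (tool) [ 0.12 -0.01 -0.06] F table [ 0.35 -0.55 -0.22] open 0.0002065941872921232
```

View pics/s2.png

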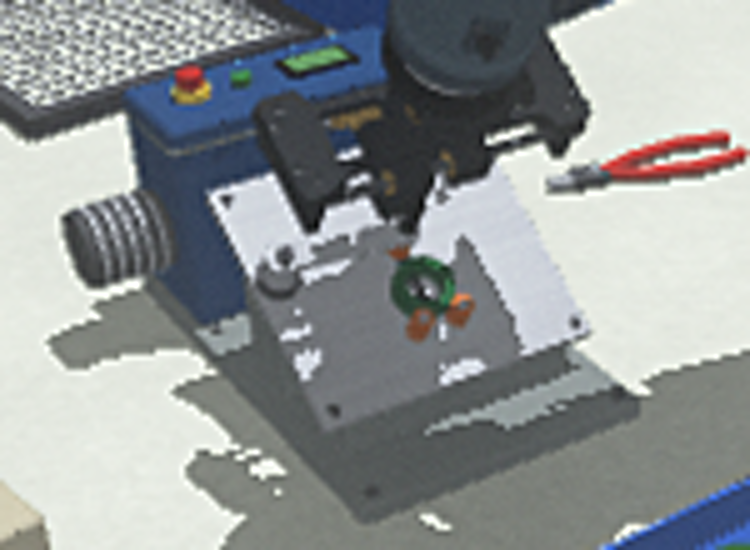

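The crop shows the pressure roller (398,252) just above the core (422,288), with a small gap. I creep it in.

>>> move_arm(motion=[[0.03,0,0,0,0,0],[0.03,0,0,0,0,0],[0,0,0,0,0,0]])

```text
clock: 21.9
tool_pos: [0.5096, -0.1516, 0.186]
tcp_rot: [3.139, 0.611, 1.507]
wrist_force: [0.0, -0.5, 0.7]
opening: 0.0004
grasp_force: 0.4
```

```bash
python3 loc.py
```

```text
21.9 tcp in table mm [69.44  5.9  98.73] rot err deg (tool) [ 0.1   0.03 -0.07] F table [0.78 0.04 0.27] open 0.00042160331696053117
```

>>> move_arm(motion=[[0.03,0,0,0,0,0],[0,0,0,0,0,0]])

```text
clock: 22.1
tool_pos: [0.5097, -0.1503, 0.1851]
tcp_rot: [3.139, 0.611, 1.507]
wrist_force: [0.1, -2.4, 0.7]
opening: 0.0006
grasp_force: 0.5
```

```bash
python3 loc.py
```

```text
22.1 tcp in table mm [67.88  5.9  98.73] rot err deg (tool) [ 0.11  0.02 -0.07] F table [ 2.37  0.25 -0.81] open 0.0005997485798759857
```

Now 0.7 mm steps.

>>> move_arm(motion=[[0.014,0,0,0,0,0],[0,0,0,0,0,0],[0,0,0,0,0,0]])

```text
clock: 22.4
tool_pos: [0.5095, -0.1498, 0.1847]
tcp_rot: [3.139, 0.611, 1.507]
wrist_force: [0.7, -1.5, 0.5]
opening: 0.0006
grasp_force: 0.7
```

```bash
python3 loc.py
```

```text
22.4 tcp in table mm [67.2   5.75 98.66] rot err deg (tool) [ 0.08  0.02 -0.06] F table [ 1.48  0.76 -0.47] open 0.000600298128211716
```

>>> move_arm(motion=[[0.014,0,0,0,0,0],[0,0,0,0,0,0],[0,0,0,0,0,0]])

```text
clock: 22.7
tool_pos: [0.5095, -0.1493, 0.1842]
tcp_rot: [3.14, 0.611, 1.508]
wrist_force: [0.9, -1.2, 1.0]
opening: 0.0004
grasp_force: 0.8
```

```bash
python3 loc.py
```

```text
22.7 tcp in table mm [66.47  5.69 98.62] rot err deg (tool) [ 0.07  0.02 -0.06] F table [1.5  0.94 0.13] open 0.0003621658855569934
```

>>> move_arm(motion=[[0.014,0,0,0,0,0],[0,0,0,0,0,0],[0,0,0,0,0,0]])

```text
clock: 23.0
tool_pos: [0.5096, -0.1489, 0.184]
tcp_rot: [3.14, 0.612, 1.507]
wrist_force: [0.7, -2.9, 2.7]
opening: 0.0003
grasp_force: 1.9
```

```bash
python3 loc.py
```

```text
23.0 tcp in table mm [66.06  5.72 98.64] rot err deg (tool) [ 0.07  0.05 -0.07] F table [3.86 0.84 0.55] open 0.000314549012141889
```

>>> move_arm(motion=[[0.014,0,0,0,0,0],[0,0,0,0,0,0],[0,0,0,0,0,0]])

```text
clock: 23.3
tool_pos: [0.5096, -0.1487, 0.1839]
tcp_rot: [3.139, 0.612, 1.507]
wrist_force: [0.1, -5.1, 3.6]
opening: 0.0003
grasp_force: 3.1
```

```bash
python3 loc.py
```

```text
23.3 tcp in table mm [65.79  5.78 98.68] rot err deg (tool) [ 0.07  0.09 -0.08] F table [6.23 0.43 0.08] open 0.00032939381771816747
```

>>> move_arm(motion=[[-0.02,0,0,0,0,0],[-0.1,0,0,0,0,0],[-0.3,0,0,0,0,0],[-0.2,0,-0.4,0,0,0],[0,0,-0.6,0,0,0],[0,0,-0.6,0,0,0],[0,0,-0.6,0,0,0],[0,0,0,0,0,0],[0,0,0,0,0,0]])

```text
clock: 24.2
tool_pos: [0.5115, -0.1101, 0.2909]
tcp_rot: [3.14, 0.611, 1.508]
wrist_force: [-0.0, 0.9, 0.2]
opening: 0.0007
grasp_force: 0.0
```

```bash
python3 loc.py; python3 seat.py w7; python3 - <<'E'
import cv2;i=cv2.imread("pics/w7.png");cv2.imwrite("pics/w7c.png",cv2.resize(i[20:220,150:400],None,fx=3,fy=3,interpolation=cv2.INTER_CUBIC))
E
```

```text
24.2 tcp in table mm [ 95.52   5.29 208.5 ] rot err deg (tool) [ 0.09 -0.02 -0.02] F table [-0.56 -0.09  0.68] open 0.0007242507995550293
green [253.8 101.8] [231  79  46  47] circ [23.5  0.4] 38.2 bbox [23.3  0.1 15. ]
orange [237.2  73.4] [228  64  18  20] circ [  0.1 -13.5] 15.2 bbox [  0.1 -13.9   9.5]
orange [271.1  73.5] [263  64  18  20] circ [ 0.1 15. ] 15.4 bbox [ 0.1 15.1  9.5]
```

View pics/w7c.png

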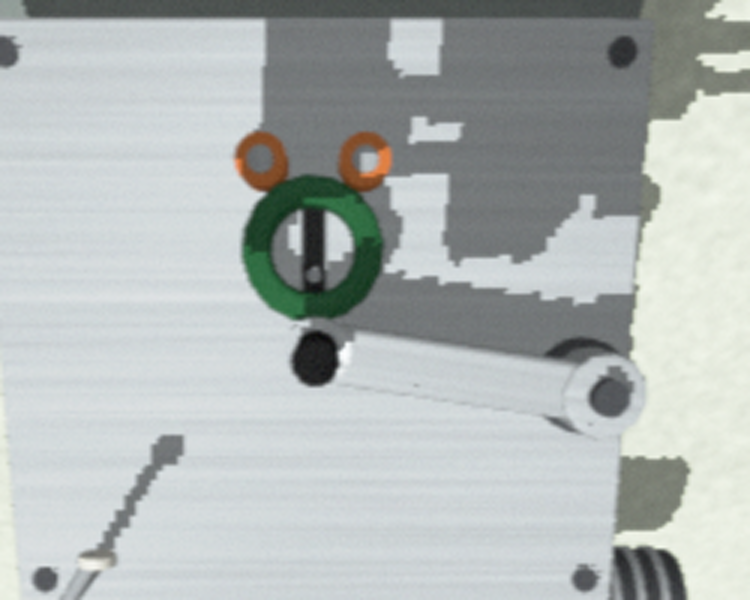

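The crop shows the core against both rollers at (262,160) and (365,160), and the pressure roller's post at (315,358) touching it from above. I check the arm angle and hand in.

```bash
python3 - <<'E'
from h import *;from plant import *;import pickle
T=pickle.load(open("T2.pkl","rb"));st=state();c=capture("wrist")
g=(c["image"].max(2)<60);b=min(blobs(g,60),key=lambda b:np.hypot(*(b[0]-[255,139])));print(b[0],b[1])
e,d=rays(c,[[255,139.3]],st);N=T[1][:,2];o=T[0]+N*.061;p=((e+d[0]*(((o-e)@N)/(d[0]@N)))-T[0])@T[1]*1000
print(p,"angle",np.arcsin((p[0]-62)/80),"dist to core",np.hypot(p[0]-23.3,p[1]-.4)); print(finish_job())
E
```

```text
[255.83919598 139.2160804 ] [249 131  14  17 199]
[49.2328371   0.97209068 61.        ] angle -0.16027484615121232 dist to core 25.939146631249812
the job is handed in; nothing more can be done
None
```

I seated core_40 flat against both fixed rollers and swung the pressure roller in to rest on it (arm at about -0.16 rad, about 6 N peak push at the handle); the job is handed in at about 24 s, and the result of the judging was not shown.

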